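# Stack the collared filler pots in their rack and bar them in

## Robot

A 7-joint arm with a two-finger parallel gripper is mounted at the origin on the work surface. World frame = base frame: x ahead of the robot, y to its left, z up, the work surface at z = 0. Lengths are in m, angles in rad, forces in N, time in s.
With the tool pointing down it reaches from about 0.4 to 0.85 m from the base axis. Payload 10.4 kg.
Tool frame: the origin (TCP) lies at the very end of the fingers, on their centre line; the grasp point (between the pads) lies 19 mm behind it (robot.pinch_z is the distance from the TCP to the grasp point, in m); z points along the fingers, y is the line along which they close (so a half turn about z gives the same grasp; the last joint's range is limited). The gripper opens to 87 mm and grips with 3 to 60 N. Pads are 19 mm wide; open, the fingers measure 117 mm over their backs; the gripper's body (75 mm by 190 mm) begins 51 mm behind the grasp point.
Start: joints at [1.079, 0.332, -0.065, 1.46, 0.022, 1.35, -0.088], TCP at [0.282, -0.558, 0.223] pointing down, gripper open.
Joint ranges: [-2.6, 2.6], [-0.5, 2.12], [-1.47, 1.34], [0.16, 2.42], [-1.27, 4.41], [0.06, 2.06], [-2.6, 2.6]. Speed limits (rad/s): [2.22, 2.22, 2.79, 2.79, 3.14, 3.14, 3.14].

## Interface

Orientations are given as a unit quaternion [x, y, z, w].
In Python, from bench import robot gives the robot as it stands.
- The arm moves only by the tool hand_motion, called by a JSON object that holds its "name" and its "arguments", one argument or row to a line. Schema: {"type":"object","properties":{"steps":{"type":"object","properties":{"deltas":{"type":"array","items":{"type":"array","items":{"type":"number"},"minItems":5,"maxItems":5},"minItems":1,"maxItems":12}},"additionalProperties":false,"required":["deltas"]},"only":{"type":"string"},"quiet":{"type":"boolean"},"lines":{"type":"string"}},"required":["steps"],"additionalProperties":false}. steps is an object whose key "deltas" holds a list of rows, 1 to 12 of them, each of 5 numbers: the opening from 0.0 (shut) to 1.0 (fully open), then dx, dy, dz in cm, then a turn about the tool's z in units of 0.25 rad; each row is the pose to reach, as a shift and turn from the pose commanded when the call began, along the tool's axes at that moment; what a row does not reach only later rows make up. A row lasts 1/12 s, in which the tool goes at most 0.0417 m and 0.125 rad, less where a joint would pass 70% of its speed; a pose out of reach is approached as far as the arm can. The fingers move at their own pace and stop on an object; the grip force is fixed at half the most. Time passes only in rows, so rows that do not move let the fingers close. The tool returns the time, the measured TCP pose, the force, the opening and the grip force at its end. only (a regular expression) keeps the lines of the reply that match it, lines (a string "A,B") keeps lines A to B, and quiet returns only ok. Input that does not fit is refused with a message, and nothing moves.
- robot.read_state(): the state, without advancing time (a new reading comes with each control period).
- robot.capture(name): name is "side" or "top" or "wrist"; returns the picture (420x560x3 uint8, blue, green, red); there is no depth.
- robot.camera_params(name): a dict with "intrinsics" (3x3 intrinsics, pixels), "extrinsics" (4x4, takes a point from camera to world coordinates); the wrist camera has in their place "mount" (4x4, takes a point from camera to tool coordinates, whose origin is the TCP and whose axes are the flange's). Camera axes: x right, y up, looking along -z (the intrinsics and any distortion apply to the point x, -y, -z); pixel columns grow to the right and rows downward; lengths in m; the calibration is good to about 2 mm. A picture is of the moment at which its call begins: read the wrist's pose just before it. camera_params takes no time and is no camera call.
- robot.close_job(): hands the job in; it is judged then, once.
The state is a dict: "time": time; "joint_pos": joint angles; "joint_velocities": joint speeds; "effort": joint torques, N m; "position": TCP position; "ee_rot": TCP orientation; "contact_force": force on the tool from outside, world axes, zero at the start; "moment": the same for the moment, N m; "gripper_width": opening from 0.0 (shut) to 1.0 (fully open); "grasp_force": force on a finger pad.
Only numpy, scipy, OpenCV 4.12 (cv2) and the standard library are available. Lean on these libraries where they do the work, as an engineer would, in place of code of your own. Each camera call takes 0.05 s, during which the arm holds its last target. There are 200 camera calls.

## Task

Put the filler pots away: slide the rack's retaining bar aside, then nest the two loose collared pots upright, one in the other, into the collared pot that already stands in the rack, each fully home so that its collar rests on the rim below. Lower the pots in, do not drop them. Then slide the bar all the way back over the stack, and leave the rack's own pot in its seat and everything else on the bench where it is.

Things in the scene. Friction and masses are not known exactly. Their poses are not given: they have to be found in the camera images.
- pot_a: loose bare-aluminium pot, round, open on top, 82 mm tall, about 0.16 kg. Origin: centre of its underside, z up its axis. Lower body a cone, 36 mm across at the foot, 55 mm at height 52 mm; above that, to the rim, an overhanging straight collar 67 mm across (60 inside): grip it from outside across the diameter. Stands in front of the rack or to either side.
- pot_b: second loose pot, identical to pot_a, same axes; either may go in first. Nested in another pot, the cone has about 2 mm play all round and the collar's underside lands on the lower rim: origin 30 mm above the lower pot's, collar wholly in sight. Keep the fingertips above the collar's underside: the lower collar is just as wide.
- base_pot: third pot, identical to pot_a, same axes; stands loose in the rack's seat (origin 10 mm above the bench) and stays there as the bottom of the stack. The full stack of three reaches 152 mm above the bench.
- rack: fixed plywood rack; origin on the bench under the seat's axis, z up. Board x -55 to 105, y -85 to 185 mm, 10 mm thick, with a ring 10 mm high round the foot of base_pot. Two posts at x = 90, y = -70 and 170 mm carry a rail along y, 12 mm thick, axis 164 mm above the bench, on which the bar slides.
- rack_seat (a point): centre of the seat on the rack's board, 10 mm above the bench; axes as the rack's.
- gate (a joint): travel of the steel retaining bar along the rack's +y, in m: 0 = closed, across the middle of the seat; 0.12 = fully aside, at its stop. Stays where it is left; takes about 2 N to slide. Bar 40 mm wide along y, rack x -40 to 85 mm, from 159 to 167 mm above the bench.
- gate_handle (a point): grip point in the bar's upright wooden handle block, 192 mm above the bench, moves with the bar; axes as the rack's. The block is 44 mm along x, 14 mm along y (pinch it across y, from above), and stands from 167 to 212 mm above the bench. Straight above the seat when the bar is closed.
- jar: bystander: plain straight-sided aluminium cup without a collar, 62 mm across at the rim, 85 mm tall, standing among the pots. Origin under its centre.
- bottle: bystander: small white bottle, 52 mm across, 130 mm tall, to the right of the rack. Origin under its centre.
- can: bystander: closed can, 80 mm across, 110 mm tall, to the left of the rack. Origin under its centre.
- spatula: bystander: spatula 200 mm long with a wooden handle, lying on the bench near the robot's left. Origin under its middle.
- driver: bystander: screwdriver 190 mm long with a wooden handle, lying on the bench near the robot's right. Origin under its middle.

How it is judged:
By the outcome, as a careful person would: the job done as asked, in the order asked, and still so for the second after the job is handed in, with the robot touching nothing.
It also fails if it takes over 72 s, if anything falls off the work surface, if the arm or the gripper's body presses on something with over 40 N, if the wrist force passes 120 N, or if a joint passes its speed limit or range.

## Working session

There is one attempt and no reset: what is moved stays moved. The work goes in short steps, Python scripts to look and compute and a tool call to move; the robot and the scene stay as the last step left them, time stands still between calls to the robot, and variables do not carry over. Pictures are saved under pics/ and viewed, at most 11 in all, crops included, and the job is handed in when it is done.

```bash
ls; mkdir -p pics
```

Create h.py:
```python
import numpy as np, cv2
from bench import robot
from scipy.spatial.transform import Rotation as R
```

Run:
```python
from h import *
for n in ("side","top"):
    cv2.imwrite(f"pics/{n}0.png",robot.capture(n))
    p=robot.camera_params(n); print(n,{k:np.round(np.array(v),4).tolist() if not isinstance(v,str) else v for k,v in p.items()})
p=robot.camera_params("wrist"); print({k:np.round(np.array(v),4).tolist() for k,v in p.items()})
s=robot.read_state(); print(s["time"],s["position"],s["ee_rot"],s["gripper_width"])
print(R.from_quat(s["ee_rot"]).as_matrix().round(3))
```

```text
bench.py
pics
side {'intrinsics': [[436.9072, 0.0, 273.7417], [0.0, 436.9072, 207.7918], [0.0, 0.0, 1.0]], 'extrinsics': [[-0.7208, 0.4107, -0.5584, -0.0646], [-0.6931, -0.428, 0.58, 0.5787], [-0.0008, 0.8051, 0.5932, 0.7144], [0.0, 0.0, 0.0, 1.0]]}
top {'intrinsics': [[391.0925, 0.0, 284.3943], [0.0, 391.0925, 208.6054], [0.0, 0.0, 1.0]], 'extrinsics': [[-0.0001, 0.9911, -0.1333, 0.3685], [-0.9999, 0.002, 0.0156, 0.0025], [0.0157, 0.1332, 0.991, 1.1471], [0.0, 0.0, 0.0, 1.0]]}
{'intrinsics': [[336.8947, 0.0, 277.1531], [0.0, 336.8947, 207.6472], [0.0, 0.0, 1.0]], 'mount': [[0.0009, 0.9523, 0.3052, 0.0849], [1.0, -0.0007, -0.0008, 0.0014], [-0.0005, 0.3052, -0.9523, -0.1622], [0.0, 0.0, 0.0, 1.0]]}
0.1 [ 0.28221987 -0.55727344  0.22184223] [ 9.72655250e-01  2.32252805e-01 -1.68135139e-04 -6.09637907e-04] 0.9941081191670248
[[ 0.892  0.452 -0.001]
 [ 0.452 -0.892  0.001]
 [-0.    -0.001 -1.   ]]
```

View pics/top0.png

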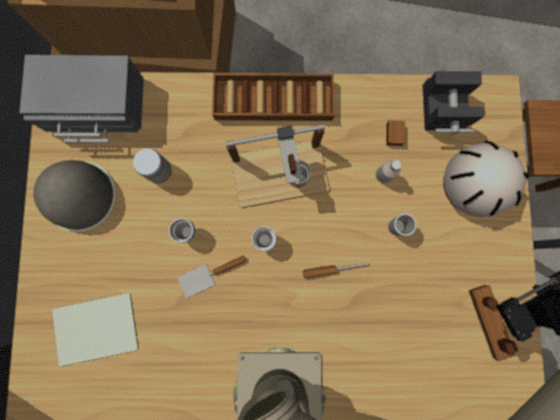

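View pics/side0.png

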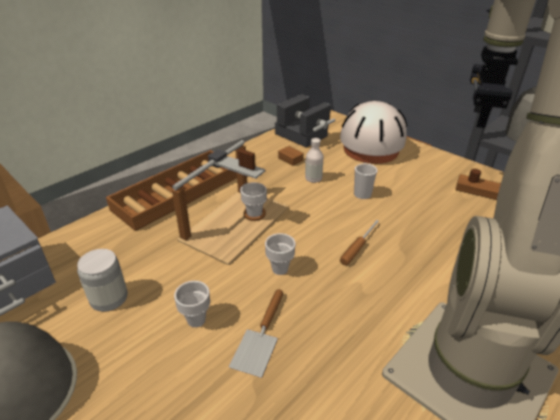

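The top view shows collared pots at about (182,231) and (264,239), the jar (no collar) at (403,225), base pot at (301,174) and the bar's handle at (292,162). In the side view the pots are at (194,298) and (281,250), and the base pot at (254,195). I'll enlarge both.

Run:
```python
from h import *
def crop(n,x,y,w,h,k):
    im=cv2.resize(cv2.imread(f"pics/{n}0.png")[y:y+h,x:x+w],None,fx=k,fy=k,interpolation=cv2.INTER_CUBIC)
    for i in range(0,w,10): cv2.line(im,(i*k,0),(i*k,6 if i%50 else 14),(0,0,255),1); i%20==0 and cv2.putText(im,str(x+i),(i*k,24),0,.35,(0,0,255),1)
    for i in range(0,h,10): cv2.line(im,(0,i*k),(6,i*k),(0,0,255),1); i%20==0 and cv2.putText(im,str(y+i),(8,i*k+4),0,.35,(0,0,255),1)
    cv2.imwrite(f"pics/{n}_c.png",im)
crop("top",160,115,190,145,4); crop("side",160,140,150,200,3)
```

```text
(no output)
```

View pics/top_c.png

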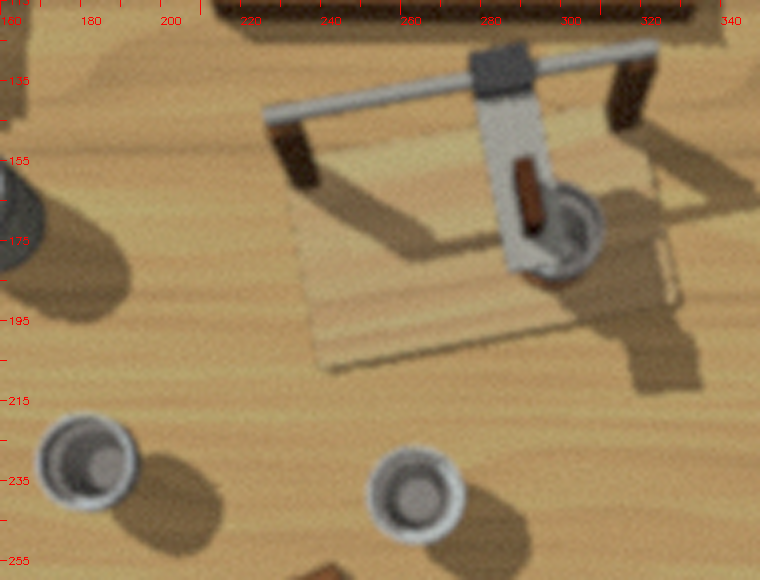

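View pics/side_c.png

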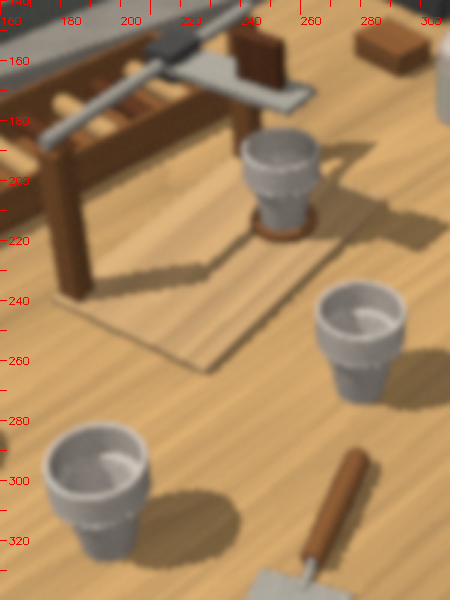

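Add to h.py:
```python
def ray(n,uv,X=None):
    p=robot.camera_params(n); K=np.array(p["intrinsics"])
    if n=="wrist":
        s=robot.read_state(); T=np.eye(4); T[:3,:3]=R.from_quat(s["ee_rot"]).as_matrix(); T[:3,3]=s["position"]; E=T@np.array(p["mount"]) if X is None else X
    else: E=np.array(p["extrinsics"])
    d=np.linalg.inv(K)@[uv[0],uv[1],1]; d=E[:3,:3]@[d[0],-d[1],-d[2]]; return E[:3,3],d/np.linalg.norm(d)
def tri(rays):
    A=sum(np.eye(3)-np.outer(d,d) for o,d in rays); b=sum((np.eye(3)-np.outer(d,d))@o for o,d in rays)
    x=np.linalg.solve(A,b); return x,max(np.linalg.norm(np.cross(x-o,d)) for o,d in rays)
def atz(n,uv,z):
    o,d=ray(n,uv); return o+d*(z-o[2])/d[2]
def proj(n,P):
    p=robot.camera_params(n); E=np.array(p["extrinsics"]); K=np.array(p["intrinsics"])
    q=(np.asarray(P)-E[:3,3])@E[:3,:3]; q=q*[1,-1,-1]; q=q@K.T; return q[:,:2]/q[:,2:]
```

Run:
```python
from h import *
from scipy.optimize import least_squares
pr=lambda *a:print(*[np.round(x,4) if not isinstance(x,str) else x for x in a])
for nm,t,s in (("L",(181.75,230.25),(192.5,293.5)),("M",(264.25,238.75),(280.3,243.7)),("base",(298.75,173),(253.7,191))):
    pr(nm,*tri([ray("top",t),ray("side",s)]), atz("top",t,.092 if nm=="base" else .082),atz("side",s,.092 if nm=="base" else .082))
pr("boardcorner",*tri([ray("top",(242,207.7)),ray("side",(229.3,264.7))]))
obs=[("top",(242,207.7),(-55,185,10)),("top",(330,190.5),(-55,-85,10)),("side",(229.3,264.7),(-55,185,10)),("side",(178.3,239.3),(105,185,10)),
("top",(287,182.5),(-40,20,167)),("top",(291.3,154.3),(22,0,212)),("top",(298.75,173),(0,0,92)),("side",(253.7,191),(0,0,92)),("side",(265,170),(-40,-20,167)),("side",(256.5,176),(-40,20,167))]
def P(v,q): 
    c,s=np.cos(v[2]),np.sin(v[2]); q=np.array(q)/1000; return np.array([v[0]+c*q[0]-s*q[1],v[1]+s*q[0]+c*q[1],q[2]])
f=lambda v:np.concatenate([proj(n,[P(v,q)])[0]-uv for n,uv,q in obs])
r=least_squares(f,[.6,-.05,.1],loss="soft_l1"); pr(r.x); print(f(r.x).reshape(-1,2).round(1))
pr(P(r.x,(0,0,192)),P(r.x,(0,120,192)))
pr("jar",atz("top",(403,224),.085))
```

```text
L [0.4531 0.2667 0.0777] 0.0013 [0.4518 0.2647 0.082 ] [0.4507 0.2696 0.082 ]
M [0.4304 0.0417 0.0776] 0.0015 [0.4289 0.0406 0.082 ] [0.4282 0.0462 0.082 ]
base [ 0.6121 -0.0528  0.0865] 0.0017 [ 0.6095 -0.0536  0.092 ] [ 0.6077 -0.0464  0.092 ]
boardcorner [ 0.5272  0.1116 -0.0022] 0.0023
[ 0.6105 -0.0478  0.2008]
[[-4.7  1.4]
 [-2.7  0.7]
 [-0.8  0.2]
 [-1.6  1.4]
 [ 6.5  0.1]
 [ 5.8 -1.2]
 [-2.1 -0.4]
 [-0.4 -0.7]
 [ 5.7 -4.2]
 [ 5.1 -2.9]]
[ 0.6105 -0.0478  0.192 ] [0.5866 0.0697 0.192 ]
jar [ 0.4694 -0.3391  0.085 ]
```

Run:
```python
from h import *
from scipy.optimize import least_squares
obs=[("top",(242,207.7),(-55,185,10)),("top",(330,190.5),(-55,-85,10)),("side",(229.3,264.7),(-55,185,10)),("side",(178.3,239.3),(105,185,10)),
("top",(287,182.5),(-40,20,167)),("top",(291.3,154.3),(22,0,212)),("top",(298.75,173),(0,0,92)),("side",(253.7,191),(0,0,92)),("side",(265,170),(-40,-20,167)),("side",(256.5,176),(-40,20,167))]
def P(v,q): 
    c,s=np.cos(v[2]),np.sin(v[2]); g=v[3] if q[2]>150 else 0; q=np.array(q)/1000; q[1]+=g; return np.array([v[0]+c*q[0]-s*q[1],v[1]+s*q[0]+c*q[1],q[2]])
f=lambda v:np.concatenate([proj(n,[P(v,q)])[0]-uv for n,uv,q in obs])
r=least_squares(f,[.6,-.05,.2,0],loss="soft_l1"); v=r.x; print(v); print(f(v).reshape(-1,2).round(1))
h=P(v,(0,0,192)); w=v.copy(); w[3]=.12; e=P(w,(0,0,192)); print(h,e)
# target: tool above handle, tool y along rack y
s=robot.read_state(); Rm=R.from_quat(s["ee_rot"]).as_matrix()
for off in (0.0,-.03):
  tgt=h+[0,0,.10]; print("shift(tool)",Rm.T@(tgt-s["position"]),"tool y dir ang",np.arctan2(Rm[1,1],Rm[0,1]),"rack y ang",v[2]+np.pi/2)
```

```text
[ 0.61301332 -0.05357993  0.19867208  0.02326511]
[[-2.8  0.4]
 [-0.8 -0.1]
 [ 0.2 -1.6]
 [-0.4 -0.3]
 [-0.2  0.9]
 [-1.1 -0.4]
 [-0.  -1.2]
 [ 0.6 -2. ]
 [ 1.4 -1.3]
 [ 0.5  0.3]]
[ 0.60842154 -0.03077246  0.192     ] [0.58932919 0.06405961 0.192     ]
shift(tool) [ 0.52888231 -0.32240982 -0.0697735 ] tool y dir ang -1.1020098920108459 rack y ang 1.769468408360693
shift(tool) [ 0.52888231 -0.32240982 -0.0697735 ] tool y dir ang -1.1020098920108459 rack y ang 1.769468408360693
```

Units first: shifts go in cm and turns go in units of 0.25 rad. So -0.322 m is -32.2, -0.07 m is -7, 0.27 rad is 1.08.

{"name": "hand_motion", "arguments": {
  "steps": {"deltas": [[1, 10, -6, -7, 0.2], [1, 52.9, -32.2, -7, 1.08], [1, 52.9, -32.2, -7, 1.08], [1, 52.9, -32.2, -7, 1.08], [1, 52.9, -32.2, -7, 1.08], [1, 52.9, -32.2, -7, 1.08], [1, 52.9, -32.2, -7, 1.08], [1, 52.9, -32.2, -7, 1.08], [1, 52.9, -32.2, -7, 1.08], [1, 52.9, -32.2, -7, 1.08], [1, 52.9, -32.2, -7, 1.08], [1, 52.9, -32.2, -7, 1.08]]}
}}

```text
time: 1.1
position: [0.5419, -0.1384, 0.282]
ee_rot: [0.995, 0.099, -0.0, 0.0]
contact_force: [0.9, -0.5, -0.5]
gripper_width: 1.001
grasp_force: 0.0
```

```bash
python3 -c "
from h import *
s=robot.read_state();Rm=R.from_quat(s['ee_rot']).as_matrix();print(Rm.round(3),Rm.T@(np.array([.6084,-.0308,.292])-s['position']))"
```

```text
[[ 0.98   0.197 -0.   ]
 [ 0.197 -0.98  -0.   ]
 [-0.     0.    -1.   ]] [ 0.08642138 -0.09231563 -0.01005703]
```

To row units: -0.092 m is -9.2, 0.086 m is 8.6.

{"name": "hand_motion", "arguments": {
  "steps": {"deltas": [[1, 8.6, -9.2, -1, 0], [1, 8.6, -9.2, -1, 0], [1, 8.6, -9.2, -1, 0], [1, 8.6, -9.2, -1, 0], [1, 8.6, -9.2, -1, 0]]}
}}

```text
time: 1.52
position: [0.608, -0.0296, 0.2911]
ee_rot: [0.995, 0.102, -0.0, -0.001]
contact_force: [-0.1, -1.5, 0.1]
gripper_width: 1.002
grasp_force: 0.0
```

Run:
```python
from h import *
s=robot.read_state(); im=robot.capture("wrist"); cv2.imwrite("pics/w1.png",im); print(s["position"],s["ee_rot"])
```

```text
[ 0.60802402 -0.02957488  0.29113419] [ 9.94796270e-01  1.01880176e-01 -4.34130615e-04 -7.89005553e-04]
```

View pics/w1.png

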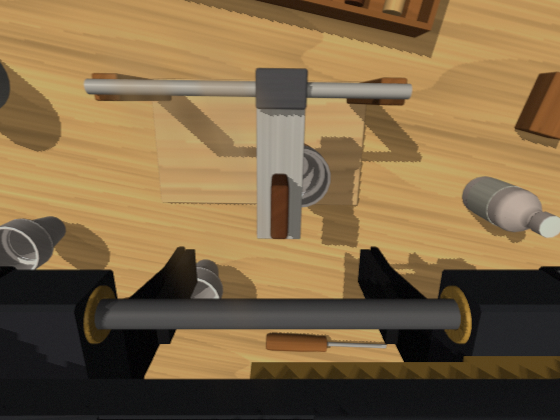

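The wrist view shows the handle block at columns 271–289 with its far top edge at row 174. The bar tip is at row 239 (columns 257–301), the rail runs (86,87)–(410,92), and the base pot's rim shows right of the bar, edge at (330,175).

Run:
```python
from h import *
for nm,uv,z in (("handle far top",(280,174),.212),("bar tipL",(257,239),.167),("bar tipR",(301,239),.167),("railL",(86,87),.164),("railR",(410,92),.164),("base right",(330,175),.092)):
    print(nm,atz("wrist",uv,z).round(4))
yaw=np.arctan2(*(lambda d:(-d[0],d[1]))(atz("wrist",(86,87),.164)-atz("wrist",(410,92),.164))); print("yaw",yaw)
print("model handle far top",(np.array([.6084,-.0308])+.022*np.array([np.cos(.199),np.sin(.199)])).round(4))
c=(atz("wrist",(257,239),.167)+atz("wrist",(301,239),.167))/2; h=c[:2]+.04*np.array([np.cos(.199),np.sin(.199)]); print("handle from bar tip",h)
s=robot.read_state();Rm=R.from_quat(s['ee_rot']).as_matrix(); print(Rm.T@(np.array([*h,.176])-s['position']))
o1=ray("wrist",(280,174)); print(tri([o1,ray("top",(291.3,154.3))]))
```

```text
handle far top [ 0.6411 -0.0288  0.212 ]
bar tipL [ 0.5679 -0.0227  0.167 ]
bar tipR [ 0.576  -0.0624  0.167 ]
railL [0.6698 0.137  0.164 ]
railR [ 0.7186 -0.121   0.164 ]
base right [ 0.6259 -0.0887  0.092 ]
yaw 0.18711705594425315
model handle far top [ 0.63   -0.0265]
handle from bar tip [ 0.61115311 -0.0346622 ]
[0.00317841 0.0032347  0.1151914 ]
(array([ 0.63594327, -0.03003811,  0.1872216 ]), np.float64(4.1463483101843786e-05))
```

{"name": "hand_motion", "arguments": {
  "steps": {"deltas": [[0.6, 0.6, 0.3, 3, 0], [0.6, 0.6, 0.3, 7, 0], [0.6, 0.6, 0.3, 10, 0], [0.6, 0.6, 0.3, 11.4, 0], [0, 0.6, 0.3, 11.4, 0], [0, 0.6, 0.3, 11.4, 0], [0, 0.6, 0.3, 11.4, 0], [0, 0.6, 0.3, 11.4, 0], [0, 0.6, 0.3, 11.4, 0], [0, 0.6, 0.3, 11.4, 0]]}
}}

```text
time: 2.4
position: [0.6144, -0.0349, 0.179]
ee_rot: [0.995, 0.099, 0.001, 0.0]
contact_force: [-0.8, -0.1, 0.7]
gripper_width: 0.325
grasp_force: 0.0
```

```bash
python3 -c "
from h import *
s=robot.read_state();print(s['moment'],R.from_quat(s['ee_rot']).as_matrix().round(3))"
```

```text
[ 0.07610937  0.04873643 -0.02086177] [[ 0.98   0.197  0.002]
 [ 0.197 -0.98  -0.   ]
 [ 0.002  0.001 -1.   ]]
```

Fingers still closing; give them more time.

{"name": "hand_motion", "arguments": {
  "steps": {"deltas": [[0, 0, 0, 0, 0], [0, 0, 0, 0, 0], [0, 0, 0, 0, 0], [0, 0, 0, 0, 0]]}
}}

```text
time: 2.73
position: [0.6142, -0.0345, 0.1783]
ee_rot: [0.995, 0.099, 0.0, -0.0]
contact_force: [-0.0, 2.4, 3.2]
gripper_width: 0.159
grasp_force: 30.0
```

To row units: -0.092 m is -9.2, -0.085 m is -8.5.

{"name": "hand_motion", "arguments": {
  "steps": {"deltas": [[0, 0, -1.5, 0, 0], [0, 0, -3.5, 0, 0], [0, 0, -5.5, 0, 0], [0, 0, -7.5, 0, 0], [0, 0, -8.5, 0, 0], [0, 0, -9.2, 0, 0], [0, 0, -9.2, 0, 0], [0, 0, -9.2, 0, 0]]}
}}

```text
time: 3.4
position: [0.5967, 0.0566, 0.1784]
ee_rot: [0.995, 0.1, 0.001, -0.0]
contact_force: [4.7, 2.5, 0.8]
gripper_width: 0.159
grasp_force: 30.0
```

{"name": "hand_motion", "arguments": {
  "steps": {"deltas": [[0, 0, -0.2, 0, 0], [0, 0, -0.4, 0, 0], [0, 0, -0.5, 0, 0], [0, 0, -0.5, 0, 0]]}
}}

```text
time: 3.73
position: [0.596, 0.0603, 0.1783]
ee_rot: [0.995, 0.099, 0.001, 0.0]
contact_force: [5.4, 0.4, 0.8]
gripper_width: 0.163
grasp_force: 30.0
```

{"name": "hand_motion", "arguments": {
  "steps": {"deltas": [[0, 0, -0.2, 0, 0], [0, 0, -0.4, 0, 0], [0, 0, -0.4, 0, 0], [0, 0, -0.4, 0, 0]]}
}}

```text
time: 4.07
position: [0.5952, 0.0643, 0.1784]
ee_rot: [0.995, 0.099, 0.001, 0.0]
contact_force: [5.5, 0.8, 0.0]
gripper_width: 0.157
grasp_force: 30.0
```

{"name": "hand_motion", "arguments": {
  "steps": {"deltas": [[0, 0, -0.2, 0, 0], [0, 0, -0.3, 0, 0], [0, 0, -0.3, 0, 0], [0, 0, -0.3, 0, 0]]}
}}

```text
time: 4.4
position: [0.595, 0.0651, 0.1784]
ee_rot: [0.995, 0.098, 0.002, 0.001]
contact_force: [7.4, -4.8, 0.9]
gripper_width: 0.157
grasp_force: 30.0
```

{"name": "hand_motion", "arguments": {
  "steps": {"deltas": [[0.4, 0, 0.3, 0, 0], [0.4, 0, 0.3, 0, 0], [0.4, 0, 0.3, 0, 0], [0.6, 0, 0.3, 0, 0], [0.6, 0, 0.3, -4, 0], [0.8, 0, 0.3, -8, 0], [1, 0, 0.3, -12, 0], [1, -1.8, 4, -12, 0], [1, -1.8, 8, -12, 0], [1, -1.8, 11.8, -12, 0], [1, -1.8, 11.8, -12, 0], [1, -1.8, 11.8, -12, 0]]}
}}

```text
time: 5.4
position: [0.5989, -0.0548, 0.2973]
ee_rot: [0.995, 0.097, -0.001, 0.0]
contact_force: [0.3, 1.5, -0.6]
gripper_width: 0.959
grasp_force: 0.0
```

Run:
```python
from h import *
s=robot.read_state(); np.savez("s2.npz",p=s["position"],q=s["ee_rot"]); im=robot.capture("wrist"); cv2.imwrite("pics/w2.png",im)
cv2.imwrite("pics/w2c.png",cv2.resize(im[60:300,100:420],None,fx=2.5,fy=2.5,interpolation=cv2.INTER_CUBIC)); print(s["position"])
```

```text
[ 0.59893063 -0.05479747  0.29727169]
```

View pics/w2c.png

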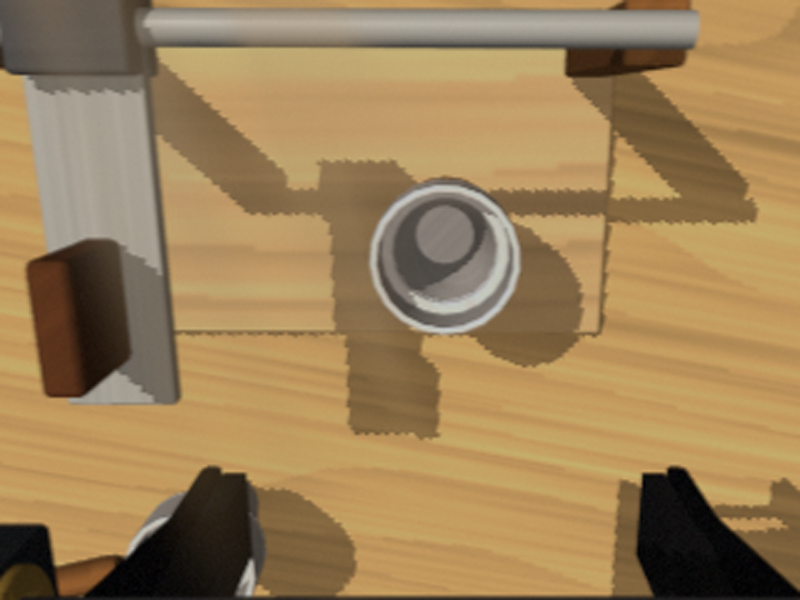

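The base rim centre sits at crop (445,257), i.e. pixel (278,163), with a clear bore. The bar is fully aside on the left. I'll look at the middle pot from the same relative position so that calibration errors cancel.

{"name": "hand_motion", "arguments": {
  "steps": {"deltas": [[1, -15.9, -12.8, 1, 0], [1, -15.9, -12.8, 1, 0], [1, -15.9, -12.8, 1, 0], [1, -15.9, -12.8, 1, 0], [1, -15.9, -12.8, 1, 0], [1, -15.9, -12.8, 1, 0], [1, -15.9, -12.8, 1, 0], [1, -15.9, -12.8, 1, 0]]}
}}

```text
time: 6.12
position: [0.418, 0.0427, 0.2882]
ee_rot: [0.995, 0.1, 0.0, 0.0]
contact_force: [0.5, 0.5, -0.1]
gripper_width: 1.005
grasp_force: 0.0
```

Run:
```python
from h import *
s=robot.read_state(); np.savez("s3.npz",p=s["position"],q=s["ee_rot"]); im=robot.capture("wrist"); cv2.imwrite("pics/w3.png",im); print(s["position"])
pts=[]
for n,g in (("w2",(278,163)),("w3",None)):
    g_=cv2.cvtColor(cv2.imread(f"pics/{n}.png"),6)
    c=cv2.HoughCircles(cv2.medianBlur(g_,3),cv2.HOUGH_GRADIENT,1,15,param1=120,param2=25,minRadius=22,maxRadius=36); print(n,None if c is None else c[0].round(1).tolist())
big=[cv2.resize(cv2.imread(f"pics/{n}.png")[110:220,220:340],None,fx=3.3,fy=3.3,interpolation=cv2.INTER_CUBIC) for n in("w2","w3")]
cv2.imwrite("pics/cmp.png",np.hstack(big))
z2,z3=np.load("s2.npz"),np.load("s3.npz"); print(atz("wrist",(278,163),.082), z2["p"],z2["q"],z3["q"])
```

```text
[0.41800897 0.0427164  0.28815283]
w2 [[277.5, 162.5, 30.799999237060547]]
w3 [[278.5, 166.5, 26.799999237060547], [70.5, 103.5, 29.899999618530273], [416.5, 5.5, 32.70000076293945], [90.5, 99.5, 32.0]]
[0.43741255 0.04368301 0.082     ] [ 0.59893063 -0.05479747  0.29727169] [ 9.95288086e-01  9.69600502e-02 -5.78384405e-04  1.99081205e-04] [9.94978183e-01 1.00090189e-01 4.53583903e-04 4.04839097e-04]
```

View pics/cmp.png

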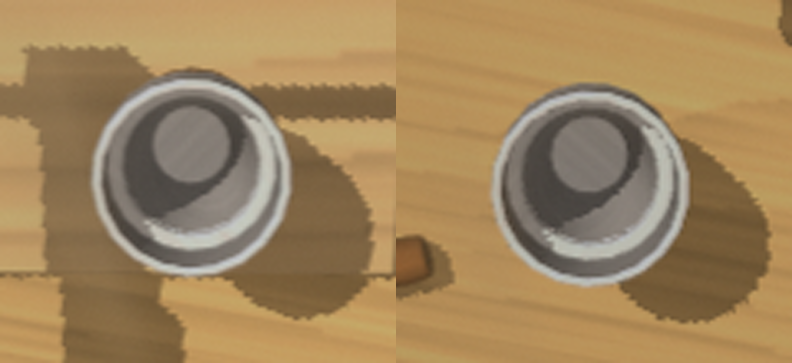

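Add to h.py:
```python
def Xof(f):
    z=np.load(f); T=np.eye(4); T[:3,:3]=R.from_quat(z["q"]).as_matrix(); T[:3,3]=z["p"]; return T@np.array(robot.camera_params("wrist")["mount"])
def watz(f,uv,z):
    o,d=ray("wrist",uv,Xof(f)); return o+d*(z-o[2])/d[2]
def shift(P):
    s=robot.read_state(); Rm=R.from_quat(s["ee_rot"]).as_matrix(); return (Rm.T@(np.asarray(P)-s["position"])).round(4)
```

Run:
```python
from h import *
print("base",watz("s2.npz",(277.9,163.3),.092)); M=watz("s3.npz",(278.9,166.1),.082); print("M",M)
print("M height from wrist+side:",tri([ray("wrist",(278.9,166.1),Xof("s3.npz")),ray("top",(264.25,238.75))]),tri([ray("wrist",(278.9,166.1),Xof("s3.npz")),ray("side",(280.3,243.7))]))
print(shift([M[0],M[1],.062]))
```

```text
base [ 0.61749243 -0.05353818  0.092     ]
M [0.43399922 0.04230757 0.082     ]
M height from wrist+side: (array([0.43013183, 0.04134051, 0.06086548]), np.float64(3.089452112013852e-05)) (array([0.43275422, 0.04180573, 0.0763966 ]), np.float64(0.00032969378686571694))
[0.0153 0.0031 0.2259]
```

{"name": "hand_motion", "arguments": {
  "steps": {"deltas": [[1, 1.53, 0.3, 3, 0], [1, 1.53, 0.3, 7, 0], [1, 1.53, 0.3, 11, 0], [1, 1.53, 0.3, 15, 0], [1, 1.53, 0.3, 18, 0], [1, 1.53, 0.3, 20.5, 0], [1, 1.53, 0.3, 22, 0], [1, 1.53, 0.3, 22.6, 0], [1, 1.53, 0.3, 22.6, 0]]}
}}

```text
time: 6.92
position: [0.433, 0.0421, 0.0604]
ee_rot: [0.995, 0.099, -0.002, -0.001]
contact_force: [0.4, 0.2, 0.7]
gripper_width: 1.0
grasp_force: 0.0
```

{"name": "hand_motion", "arguments": {
  "steps": {"deltas": [[0, 0, 0, 0, 0], [0, 0, 0, 0, 0], [0, 0, 0, 0, 0], [0, 0, 0, 0, 0], [0, 0, 0, 0, 0], [0, 0, 0, 0, 0]]}
}}

```text
time: 7.42
position: [0.4343, 0.0423, 0.0627]
ee_rot: [0.995, 0.099, 0.001, 0.0]
contact_force: [1.6, 0.4, 6.2]
gripper_width: 0.759
grasp_force: 29.8
```

{"name": "hand_motion", "arguments": {
  "steps": {"deltas": [[0, 0, 0, -2, 0], [0, 0, 0, -6, 0], [0, 0, 0, -10, 0], [0, 0, 2, -13.5, 0], [0, 0, 6, -13.8, 0], [0, 3, 9, -13.8, 0], [0, 6, 11.5, -13.8, 0], [0, 10, 13, -13.8, 0], [0, 13.5, 13, -13.8, 0], [0, 15.5, 13, -13.8, 0], [0, 16.1, 13, -13.8, 0], [0, 16.1, 13, -13.8, 0]]}
}}

```text
time: 8.42
position: [0.6175, -0.0528, 0.1987]
ee_rot: [0.995, 0.1, -0.001, -0.001]
contact_force: [0.4, -0.1, -2.3]
gripper_width: 0.758
grasp_force: 29.7
```

{"name": "hand_motion", "arguments": {
  "steps": {"deltas": [[0, 0, 0, 0, 0], [0, 0, 0, 0, 0]]}
}}

```text
time: 8.58
position: [0.6161, -0.054, 0.2]
ee_rot: [0.995, 0.099, -0.0, 0.0]
contact_force: [0.3, 0.2, -1.8]
gripper_width: 0.758
grasp_force: 29.7
```

```bash
python3 -c "
from h import *
print(shift([.6178,-.0535,.1517])); cv2.imwrite('pics/w4.png',robot.capture('wrist')); cv2.imwrite('pics/s4.png',cv2.resize(robot.capture('side')[100:300,150:350],None,fx=3,fy=3))"
```

```text
[ 0.0018 -0.0002  0.0483]
```

View pics/s4.png

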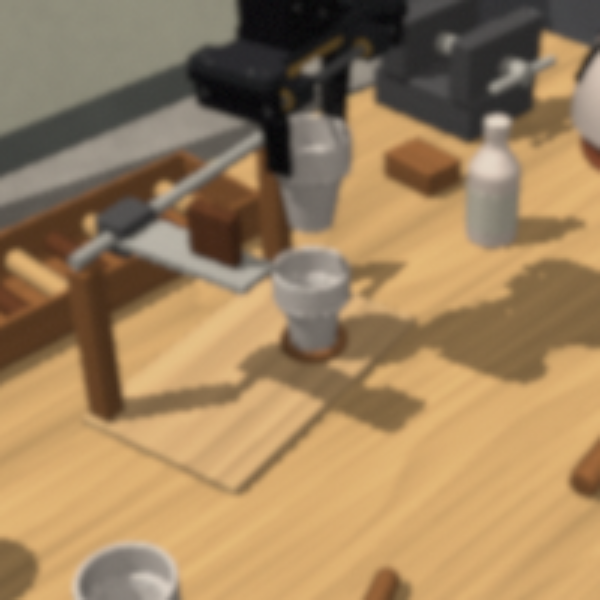

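The held pot is upright, directly above the base pot; the base pot stands in its ring. Lowering.

{"name": "hand_motion", "arguments": {
  "steps": {"deltas": [[0, 0.1, 0, 2, 0], [0, 0.1, 0, 4, 0], [0, 0.1, 0, 5.5, 0], [0, 0.1, 0, 6.8, 0], [0, 0.1, 0, 7.6, 0], [0, 0.1, 0, 8.2, 0], [0, 0.1, 0, 8.2, 0]]}
}}

```text
time: 9.27
position: [0.6175, -0.0535, 0.1171]
ee_rot: [0.995, 0.099, -0.001, 0.0]
contact_force: [-0.9, -0.6, -2.2]
gripper_width: 0.754
grasp_force: 29.7
```

{"name": "hand_motion", "arguments": {
  "steps": {"deltas": [[0, 0, 0, 0.3, 0], [0, 0, 0, 0.6, 0], [0, 0, 0, 0.9, 0], [0, 0, 0, 1.1, 0], [0, 0, 0, 1.1, 0]]}
}}

```text
time: 9.68
position: [0.6179, -0.0534, 0.1065]
ee_rot: [0.995, 0.099, -0.0, 0.0]
contact_force: [-0.1, 0.8, -1.9]
gripper_width: 0.757
grasp_force: 29.7
```

{"name": "hand_motion", "arguments": {
  "steps": {"deltas": [[0, 0, 0, 0.1, 0], [0, 0, 0, 0.2, 0], [0, 0, 0, 0.3, 0], [0, 0, 0, 0.3, 0], [0, 0, 0, 0.3, 0]]}
}}

```text
time: 10.1
position: [0.618, -0.0534, 0.1039]
ee_rot: [0.995, 0.099, -0.0, 0.0]
contact_force: [0.4, 0.6, -1.4]
gripper_width: 0.757
grasp_force: 29.7
```

{"name": "hand_motion", "arguments": {
  "steps": {"deltas": [[0, 0, 0, 0.1, 0], [0, 0, 0, 0.15, 0], [0, 0, 0, 0.15, 0], [0, 0, 0, 0.15, 0]]}
}}

```text
time: 10.43
position: [0.6185, -0.0537, 0.1031]
ee_rot: [0.995, 0.099, 0.001, 0.0]
contact_force: [-0.1, -1.4, 4.0]
gripper_width: 0.753
grasp_force: 29.7
```

To row units: -0.185 m is -18.5, -0.11 m is -11.

{"name": "hand_motion", "arguments": {
  "steps": {"deltas": [[0.8, 0, 0, 0, 0], [0.85, 0, 0, 0, 0], [0.9, 0, 0, 0, 0], [0.95, 0, 0, 0, 0], [0.97, 0, 0, 0, 0], [0.97, 0, 0, -1, 0], [0.97, 0, 0, -3, 0], [1, 0, 0, -7, 0], [1, 0, 0, -11, 0], [1, 0, 0, -15, 0], [1, 0, 0, -18.5, 0]]}
}}

```text
time: 11.35
position: [0.6179, -0.0531, 0.2912]
ee_rot: [0.995, 0.099, 0.001, 0.0]
contact_force: [0.0, -0.1, -0.0]
gripper_width: 0.998
grasp_force: 0.0
```

{"name": "hand_motion", "arguments": {
  "steps": {"deltas": [[1, -11, -34.9, 0, 0], [1, -11, -34.9, 0, 0], [1, -11, -34.9, 0, 0], [1, -11, -34.9, 0, 0], [1, -11, -34.9, 0, 0], [1, -11, -34.9, 0, 0], [1, -11, -34.9, 0, 0], [1, -11, -34.9, 0, 0], [1, -11, -34.9, 0, 0], [1, -11, -34.9, 0, 0], [1, -11, -34.9, 0, 0], [1, -11, -34.9, 0, 0]]}
}}

```text
time: 12.35
position: [0.4416, 0.2665, 0.2878]
ee_rot: [0.995, 0.099, 0.0, 0.0]
contact_force: [0.4, -0.2, -0.2]
gripper_width: 1.001
grasp_force: 0.0
```

Run:
```python
from h import *
s=robot.read_state(); np.savez("s5.npz",p=s["position"],q=s["ee_rot"]); im=robot.capture("wrist"); cv2.imwrite("pics/w5.png",im); print(s["position"])
a=cv2.resize(im[110:220,220:340],None,fx=3.3,fy=3.3,interpolation=cv2.INTER_CUBIC)
b=cv2.resize(robot.capture("side")[130:260,200:320],a.shape[1::-1],interpolation=cv2.INTER_CUBIC)
cv2.imwrite("pics/cmp5.png",np.hstack([a,b]))
```

```text
[0.44158401 0.26652404 0.28783654]
```

View pics/cmp5.png

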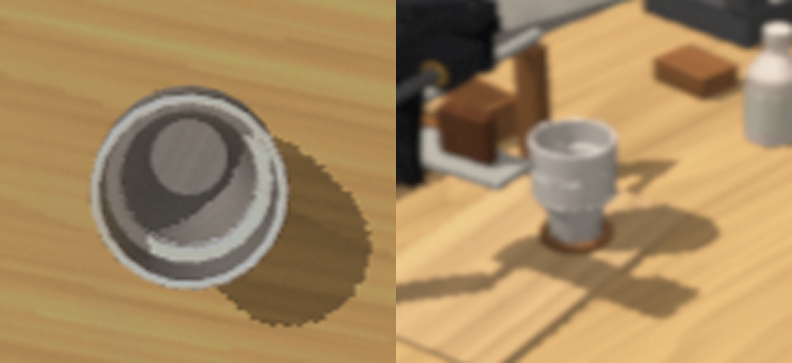

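The first pot is nested upright in the base pot. The second pot's rim is centred at about (277.3,167.3).

Run:
```python
from h import *
L=watz("s5.npz",(277.3,167.3),.082); print(L, shift([L[0],L[1],.062]), tri([ray("wrist",(277.3,167.3),Xof("s5.npz")),ray("side",(192.5,293.5))]))
```

```text
[0.45591519 0.26762727 0.082     ] [0.0139 0.0008 0.2255] (array([0.45487865, 0.26726043, 0.07690585]), np.float64(0.0001803639734401698))
```

To row units: 0.2255 m is 22.55, 0.22 m is 22.

{"name": "hand_motion", "arguments": {
  "steps": {"deltas": [[1, 1.4, 0.1, 3, 0], [1, 1.4, 0.1, 7, 0], [1, 1.4, 0.1, 11, 0], [1, 1.4, 0.1, 15, 0], [1, 1.4, 0.1, 18, 0], [1, 1.4, 0.1, 20.5, 0], [1, 1.4, 0.1, 22, 0], [1, 1.4, 0.1, 22.55, 0], [1, 1.4, 0.1, 22.55, 0]]}
}}

```text
time: 13.2
position: [0.4551, 0.2675, 0.0608]
ee_rot: [0.995, 0.098, -0.001, 0.0]
contact_force: [-0.2, -0.1, 1.0]
gripper_width: 1.003
grasp_force: 0.0
```

{"name": "hand_motion", "arguments": {
  "steps": {"deltas": [[0, 0, 0, 0, 0], [0, 0, 0, 0, 0], [0, 0, 0, 0, 0], [0, 0, 0, 0, 0], [0, 0, 0, 0, 0], [0, 0, 0, 0, 0]]}
}}

```text
time: 13.7
position: [0.4559, 0.2692, 0.0628]
ee_rot: [0.995, 0.099, 0.001, -0.0]
contact_force: [0.3, 0.3, 6.4]
gripper_width: 0.768
grasp_force: 30.0
```

```bash
python3 -c "
from h import *
s=robot.read_state(); print(s['position'],shift([.618,-.0535,.23]))"
```

```text
[0.45586166 0.2691503  0.06276995] [ 0.0955  0.3483 -0.1671]
```

{"name": "hand_motion", "arguments": {
  "steps": {"deltas": [[0, 0, 0, -2, 0], [0, 0, 0, -6, 0], [0, 0, 0, -10, 0], [0, 0, 2, -14, 0], [0, 0, 6, -16.5, 0], [0, 0, 10, -17, 0], [0, 0, 14, -17, 0], [0, 0, 18, -17, 0], [0, 0, 22, -17, 0], [0, 0, 26, -17, 0], [0, 0, 30, -17, 0], [0, 0, 32, -17, 0]]}
}}

```text
time: 14.7
position: [0.5182, -0.0508, 0.2315]
ee_rot: [0.995, 0.096, -0.0, 0.001]
contact_force: [0.5, -0.4, -2.0]
gripper_width: 0.768
grasp_force: 30.0
```

{"name": "hand_motion", "arguments": {
  "steps": {"deltas": [[0, 2, 2.8, 0, 0], [0, 5.5, 2.8, 0, 0], [0, 8, 2.8, 0, 0], [0, 9.3, 2.8, 0, 0], [0, 9.55, 2.8, 0, 0], [0, 9.55, 2.8, 0, 0], [0, 9.55, 2.8, 0, 0]]}
}}

```text
time: 15.28
position: [0.6168, -0.0536, 0.2317]
ee_rot: [0.995, 0.099, -0.0, 0.0]
contact_force: [0.1, 0.2, -1.3]
gripper_width: 0.769
grasp_force: 30.0
```

```bash
python3 -c "
from h import *
print(shift([.618,-.0535,.1327]))"
```

```text
[0.0013 0.0001 0.099 ]
```

To row units: 0.084 m is 8.4, 0.078 m is 7.8.

{"name": "hand_motion", "arguments": {
  "steps": {"deltas": [[0, 0.1, 0, 2, 0], [0, 0.1, 0, 4, 0], [0, 0.1, 0, 5.5, 0], [0, 0.1, 0, 6.8, 0], [0, 0.1, 0, 7.8, 0], [0, 0.1, 0, 8.4, 0], [0, 0.1, 0, 8.4, 0]]}
}}

```text
time: 15.87
position: [0.6178, -0.0534, 0.1469]
ee_rot: [0.995, 0.099, -0.001, -0.0]
contact_force: [-0.8, -0.4, -1.6]
gripper_width: 0.77
grasp_force: 30.0
```

{"name": "hand_motion", "arguments": {
  "steps": {"deltas": [[0, 0, 0, 0.3, 0], [0, 0, 0, 0.6, 0], [0, 0, 0, 0.9, 0], [0, 0, 0, 1.1, 0], [0, 0, 0, 1.1, 0]]}
}}

```text
time: 16.28
position: [0.6184, -0.0533, 0.1366]
ee_rot: [0.995, 0.099, -0.0, 0.0]
contact_force: [0.4, 0.1, -2.2]
gripper_width: 0.767
grasp_force: 30.0
```

{"name": "hand_motion", "arguments": {
  "steps": {"deltas": [[0, 0, 0, 0.1, 0], [0, 0, 0, 0.2, 0], [0, 0, 0, 0.3, 0], [0, 0, 0, 0.3, 0], [0, 0, 0, 0.3, 0]]}
}}

```text
time: 16.7
position: [0.6185, -0.0533, 0.1339]
ee_rot: [0.995, 0.099, 0.0, 0.0]
contact_force: [0.2, 0.3, -0.6]
gripper_width: 0.766
grasp_force: 30.0
```

To row units: 0.0015 m is 0.15, 0.001 m is 0.1.

{"name": "hand_motion", "arguments": {
  "steps": {"deltas": [[0, 0, 0, 0.05, 0], [0, 0, 0, 0.1, 0], [0, 0, 0, 0.15, 0], [0, 0, 0, 0.15, 0]]}
}}

```text
time: 17.03
position: [0.6189, -0.0535, 0.1329]
ee_rot: [0.995, 0.099, 0.0, 0.0]
contact_force: [-0.2, 0.1, 2.5]
gripper_width: 0.766
grasp_force: 30.0
```

Landed at the expected height, with a contact force. Releasing, rising and looking.

{"name": "hand_motion", "arguments": {
  "steps": {"deltas": [[0.8, 0, 0, 0, 0], [0.85, 0, 0, 0, 0], [0.9, 0, 0, 0, 0], [0.95, 0, 0, 0, 0], [0.97, 0, 0, 0, 0], [0.97, 0, 0, -1, 0], [0.97, 0, 0, -3, 0], [1, 0, 0, -7, 0], [1, 0, 0, -11, 0], [1, 0, 0, -15, 0], [1, 0, 0, -15, 0]]}
}}

```text
time: 17.95
position: [0.6212, -0.0529, 0.2924]
ee_rot: [0.995, 0.099, 0.006, 0.001]
contact_force: [0.6, 0.2, 0.6]
gripper_width: 1.002
grasp_force: 0.0
```

Run:
```python
from h import *
w=robot.capture("wrist"); s=robot.capture("side")[110:250,190:330]
cv2.imwrite("pics/c6.png",np.hstack([cv2.resize(w[0:300,130:430],(400,400)),cv2.resize(s,(400,400),interpolation=cv2.INTER_CUBIC)]))
# handle at gate .12: (.595,.0651); grip TCP z .178
print(robot.read_state()["position"],shift([.595,.0651,.178]))
```

```text
[ 0.619351   -0.05308725  0.28524316] [-0.001  -0.1208  0.1071]
```

View pics/c6.png

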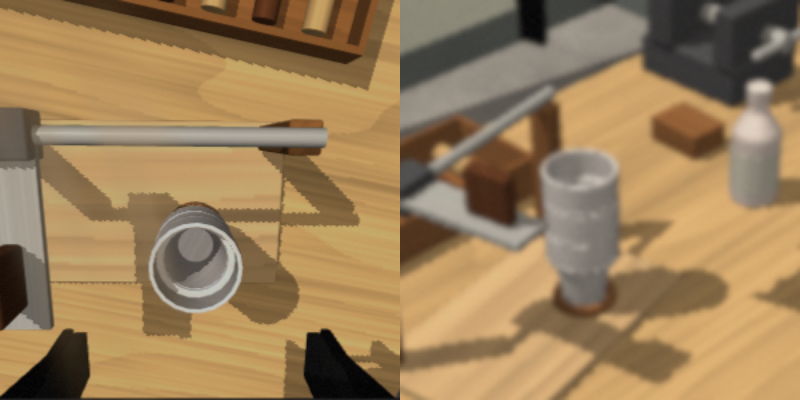

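The three pots are nested and upright, with three even collars. Now back to the handle.

{"name": "hand_motion", "arguments": {
  "steps": {"deltas": [[1, 0, -4, 0, 0], [1, 0, -8, 0, 0], [1, 0, -12, 0, 0], [0.7, 0, -12, 0, 0], [0.6, 0, -12, 0, 0]]}
}}

```text
time: 18.47
position: [0.5937, 0.0674, 0.2818]
ee_rot: [0.995, 0.102, -0.001, -0.0]
contact_force: [0.5, -1.0, 0.3]
gripper_width: 0.921
grasp_force: 0.0
```

```bash
python3 -c "
from h import *
print(shift([.595,.0651,.178]))"
```

```text
[0.0009 0.0025 0.1038]
```

To row units: 0.104 m is 10.4, 0.095 m is 9.5.

{"name": "hand_motion", "arguments": {
  "steps": {"deltas": [[0.6, 0.1, 0.2, 3, 0], [0.6, 0.1, 0.2, 6.5, 0], [0.6, 0.1, 0.2, 9.5, 0], [0.6, 0.1, 0.2, 10.4, 0], [0, 0.1, 0.2, 10.4, 0], [0, 0.1, 0.2, 10.4, 0], [0, 0.1, 0.2, 10.4, 0], [0, 0.1, 0.2, 10.4, 0], [0, 0.1, 0.2, 10.4, 0], [0, 0.1, 0.2, 10.4, 0], [0, 0.1, 0.2, 10.4, 0], [0, 0.1, 0.2, 10.4, 0]]}
}}

```text
time: 19.47
position: [0.5965, 0.063, 0.1791]
ee_rot: [0.995, 0.099, 0.001, -0.0]
contact_force: [-2.1, 1.5, 3.6]
gripper_width: 0.159
grasp_force: 30.0
```

{"name": "hand_motion", "arguments": {
  "steps": {"deltas": [[0, 0, 0, 0, 0], [0, 0, 0, 0, 0]]}
}}

```text
time: 19.63
position: [0.5965, 0.063, 0.1791]
ee_rot: [0.995, 0.099, 0.001, -0.0]
contact_force: [-0.5, 1.4, 6.4]
gripper_width: 0.158
grasp_force: 30.0
```

To row units: 0.112 m is 11.2, 0.105 m is 10.5.

{"name": "hand_motion", "arguments": {
  "steps": {"deltas": [[0, 0, 1.5, 0, 0], [0, 0, 3.5, 0, 0], [0, 0, 5.5, 0, 0], [0, 0, 7.5, 0, 0], [0, 0, 9.5, 0, 0], [0, 0, 10.5, 0, 0], [0, 0, 11.2, 0, 0], [0, 0, 11.2, 0, 0], [0, 0, 11.2, 0, 0]]}
}}

```text
time: 20.38
position: [0.618, -0.049, 0.1791]
ee_rot: [0.995, 0.098, -0.0, 0.001]
contact_force: [-5.1, -1.7, 8.5]
gripper_width: 0.159
grasp_force: 30.0
```

{"name": "hand_motion", "arguments": {
  "steps": {"deltas": [[0, 0, 0.1, 0, 0], [0, 0, 0.3, 0, 0], [0, 0, 0.4, 0, 0], [0, 0, 0.4, 0, 0], [0, 0, 0.4, 0, 0]]}
}}

```text
time: 20.8
position: [0.6186, -0.0517, 0.1791]
ee_rot: [0.995, 0.099, -0.0, 0.0]
contact_force: [-5.8, -0.5, 9.2]
gripper_width: 0.16
grasp_force: 30.0
```

{"name": "hand_motion", "arguments": {
  "steps": {"deltas": [[0, 0, 0.1, 0, 0], [0, 0, 0.3, 0, 0], [0, 0, 0.3, 0, 0], [0, 0, 0.3, 0, 0]]}
}}

```text
time: 21.13
position: [0.6187, -0.0526, 0.1791]
ee_rot: [0.995, 0.1, -0.001, -0.001]
contact_force: [-8.5, 4.8, 9.4]
gripper_width: 0.159
grasp_force: 30.0
```

To row units: 0.002 m is 0.2, 0.001 m is 0.1.

{"name": "hand_motion", "arguments": {
  "steps": {"deltas": [[0, 0, 0.1, 0, 0], [0, 0, 0.2, 0, 0], [0, 0, 0.2, 0, 0], [0, 0, 0.2, 0, 0]]}
}}

```text
time: 21.47
position: [0.6188, -0.0527, 0.1791]
ee_rot: [0.995, 0.101, -0.001, -0.002]
contact_force: [-10.7, 8.4, 10.9]
gripper_width: 0.158
grasp_force: 30.0
```

{"name": "hand_motion", "arguments": {
  "steps": {"deltas": [[0.25, 0, -0.3, 0, 0], [0.3, 0, -0.3, 0, 0], [0.4, 0, -0.3, 0, 0], [0.5, 0, -0.3, 0, 0], [0.6, 0, -0.3, 0, 0], [0.6, 0, -0.3, 0, 0], [0.6, 0, -0.3, -3, 0], [0.8, 0, -0.3, -7, 0], [1, 0, -0.3, -11, 0], [1, -4, -0.3, -13, 0], [1, -6, -0.3, -13, 0], [1, -6, -0.3, -13, 0]]}
}}

```text
time: 22.47
position: [0.5589, -0.0663, 0.3111]
ee_rot: [0.995, 0.098, 0.002, 0.001]
contact_force: [-0.4, 0.1, -1.2]
gripper_width: 0.889
grasp_force: 0.0
```

Run:
```python
from h import *
w=robot.capture("wrist"); s=robot.capture("side")
cv2.imwrite("pics/c7.png",np.hstack([cv2.resize(w[0:300,130:430],(400,400)),cv2.resize(s[110:250,190:330],(400,400),interpolation=cv2.INTER_CUBIC)]))
```

View pics/c7.png

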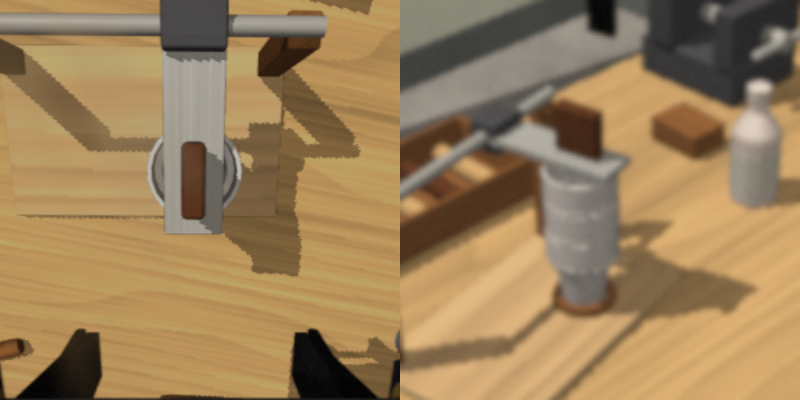

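The bar is closed at its stop, centred over the upright stack of three, and the gripper is clear.

```bash
python3 -c "
from bench import robot
print(robot.close_job())"
```

```text
the job is handed in; nothing more can be done
None
```

Both loose pots were lowered into the rack's pot and sit upright and fully home, the bar is slid back to its closed stop over the stack, and I handed the job in at about 22.6 s of the 72 s allowed; its verdict was not shown.

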